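# Reset the tripped bench supply by feel

### The job

The bench power unit has tripped, and its reset button sits in a finger notch somewhere along the front top edge of the plain grey strip between the two socket blocks. Rest the closed fingertips on that edge at the strip's left end (left as the robot sees it), run them along it to the right, in touch, until they find the notch, and press the button inside it fully home so that it stays in. Touch gently, leave all the glassware, the rack and the other loose things standing where they are, and finish clear of everything.

Things in the scene. Friction and masses are not known exactly. Their poses are not given: they have to be found in the camera images.
- supply: Bench power unit, bolted down, 570 mm long (its y), 95 mm deep (its x; front at -x, facing the robot). Origin: centre of its underside on the bench; z up; +y is its left end as the robot sees it. White socket blocks, 84 mm high, beyond y = +-145 mm; between them the grey strip in front (see strip_left), behind it an aluminium raceway as high. Pressing over 40 N cracks it.
- strip_left (a point): Point on the grey strip's front top edge 110 mm left of the unit's middle (unit frame x -45, y +110, z 76 mm), where the sweep starts (TCP at y = +90..+140 mm). The strip is rigid and level: top at z = 76 mm, x = -45..-13 mm. Thin dark lines on it are flat seams. Axes as the unit's.
- strip_right (a point): Point on the same edge at y = -140 mm, its right end. ONE finger notch is cut in the strip between: its middle lies anywhere at y = -100..+30 mm, not reported; feel it (support vanishes) or look. It is open to front and top, 44 mm wide (y), 32 mm deep (x), floor at z = 60 mm. Closed fingers (25 x 16 mm) fit in with their closing line along y.
- reset (a joint): Travel of the black reset button in the notch, m: 0 = tripped (its top at z = 68 mm), 0.006 = fully home (top at z = 62 mm). It is 30 mm long (y) x 18 mm (x), in the notch's middle in y, centred 14 mm behind the front edge (unit x = -31 mm). It moves straight down against about 5 N of friction and stays where it is left.
- amber: Brown reagent bottle, 90 mm diameter, 225 mm high, loose, behind the unit. Origin: centre of its underside.
- green: Green reagent bottle, 90 mm diameter, 225 mm high, loose, behind the unit. Origin: centre of its underside.
- jar: Yellow-brown jar with a red lid, 110 mm diameter, 160 mm high, loose, behind the unit. Origin: centre of its underside.
- flask: Stoppered conical flask, 82 mm diameter, 120 mm high, loose, behind the unit. Origin: centre of its underside.
- rack: White test-tube rack with glass tubes, 62 x 112 mm, 111 mm high, loose, in front of the unit. Origin: centre of its underside.
- beaker: Glass beaker, 68 mm diameter, 90 mm high, loose, in front of the unit. Origin: centre of its underside.
- vial: Small brown vial with a blue cap, 32 mm diameter, 60 mm high, loose, in front of the unit. Origin: centre of its underside.
- dish: Low round amber dish, 92 mm diameter, 18 mm high, loose, in front of the unit. Origin: centre of its underside.

How it is judged:
By the outcome, as a careful person would: the job done as asked, in the order asked, and still so for the second after the job is handed in, with the robot touching nothing.
It also fails if it takes over 64 s, if anything falls off the work surface, if the arm or the gripper's body presses on something with over 40 N, if the wrist force passes 120 N, or if a joint passes its speed limit or range.

### The arm

A 6-joint arm with a two-finger parallel gripper is mounted at the origin on the work surface. World frame = base frame: x ahead of the robot, y to its left, z up, the work surface at z = 0. Lengths are in mm, angles in rad, forces in N, time in s.
With the tool pointing down it reaches from about 350 to 850 mm from the base axis. Payload 8.1 kg.
Tool frame: the origin (TCP) lies between the finger pads, 19 mm behind the fingertips; this is the grasp point; z points along the fingers, y is the line along which they close (so a half turn about z gives the same grasp; the last joint's range is limited). The gripper opens to 93 mm and grips with 3 to 60 N. Pads are 15 mm wide; open, the fingers measure 128 mm over their backs; the gripper's body (75 mm by 188 mm) begins 65 mm behind the grasp point.
Start: joints at [-1.336, 0.13, 1.488, -0, 1.523, -0.085], TCP at [188.646, -569.577, 237.435] pointing down, gripper open.
Joint ranges: [-2.96, 2.96], [-0.89, 2.26], [0.02, 2.5], [-1.34, 4.48], [0, 2.73], [-2.66, 2.66]. Speed limits (rad/s): [2.39, 2.39, 2.79, 3.14, 3.14, 3.14].

### API

Orientations are given as a unit quaternion [w, x, y, z].
In Python, from station import read_state, imaging, manip, models gives the robot as it stands. The module is installed in compiled form; this text tells all that it offers.
- The arm moves only by the tool arm_command, never from a script. Its argument "deltas" is a list of rows, each an object with "dp": the shift along the tool's x, y, z in cm, a list of three; "turn": the turn, a rotation vector about the tool's x, y, z in rad, a list of three; "fingers": the finger opening in cm, from 0 to 9.3. In form: [{"dp": [x, y, z], "turn": [ax, ay, az], "fingers": fingers}, ...]. A call has 1 to 10 rows; each row is the pose to reach, as a shift and turn from the pose commanded when the call began, along the tool's axes at that moment; what a row does not reach only later rows make up. A row lasts 1/12 s, in which the tool goes at most 41.7 mm and 7.16 degrees, less where a joint would pass 70% of its speed; a pose out of reach is approached as far as the arm can. A call with a gripper value outside its range is refused whole. The fingers move at their own pace and stop on an object; "squeeze" is the grip in N (left out, the last holds). Time passes only in rows, so rows that repeat a pose let the fingers close. It gives the time, the measured TCP pose, the force, the opening and the grip force at its end, in the units of the state.
- read_state(): the state, without advancing time (a new reading comes with each control period).
- imaging.grab_frame(name): name is "side" or "top" or "wrist"; returns (picture, depth): 420x560x3 uint8, red, green, blue; 420x560 float32, mm along the optical axis (not along the pixel's ray), 0 where there is no reading.
- imaging.calibration(name): a dict with "K" (3x3 intrinsics, pixels), "extrinsics" (4x4, takes a point from camera to world coordinates); the wrist camera has in their place "mount" (4x4, takes a point from camera to tool coordinates, whose origin is the TCP and whose axes are the flange's). Camera axes: x right, y down, z forward; pixel columns grow to the right and rows downward; lengths in mm; the calibration is good to about 2 mm. A picture is of the moment at which its call begins: read the wrist's pose just before it. calibration takes no time and is no camera call.
- manip.close_job(): hands the job in; it is judged then, once.
Trained networks look in the newest picture that a camera, given by its name, has taken for a name from the list of things; names that differ only in an ending like _2 or _b are one class to them, and where a whole thing is asked for, a point or a joint stands for the part that bears it (a point fixed in the world has none). Each returns a list of dicts, best first, with "p" (0 to 1); they miss things now and then, are a little off and sometimes report something else, mostly with a low value. They report only what shows in the picture. A call takes as long as a camera call.
- models.boxes_of(camera, thing): "position" ([column, row] in pixels, amid what is visible of it).
The state is a dict: "clock": time; "joints": joint angles; "dq": joint speeds; "effort": joint torques, N m; "tcp_pos": TCP position; "ee_rot": TCP orientation; "ft_force": force on the tool from outside, world axes, zero at the start; "torque": the same for the moment, N m; "width": finger opening in mm; "finger_force": force on a finger pad.
Only numpy, scipy, OpenCV 4.12 (cv2) and the standard library are available. Lean on these libraries where they do the work, as an engineer would, in place of code of your own. Each camera call takes 0.05 s, during which the arm holds its last target. There are 200 camera calls.

## Working session

There is one attempt and no reset: what is moved stays moved. The work goes in short steps, Python scripts to look and compute and a tool call to move; the robot and the scene stay as the last step left them, time stands still between calls to the robot, and variables do not carry over. Pictures are saved under pics/ and viewed, at most 10 in all, crops included, and the job is handed in when it is done.

Besides the shell and the picture viewer there is one more tool, called as name(argument=value, ...) on one line, values as JSON. arm_command: Moves the arm, as the interface text tells. Its arguments: {"type":"object","properties":{"deltas":{"type":"array"},"squeeze":{"type":"number"}},"required":["deltas"]}

```bash
mkdir -p pics; cat > h.py <<'E'
import numpy as np, cv2
from station import read_state, imaging, manip, models
def grab(n,f=None):
    p,d=imaging.grab_frame(n)
    if f: cv2.imwrite('pics/'+f,p[:,:,::-1])
    return p,d
def world(cam,d,u,v):
    c=imaging.calibration(cam);K=c['K'];z=d[int(v),int(u)]
    p=np.array([(u-K[0,2])*z/K[0,0],(v-K[1,2])*z/K[1,1],z,1])
    return (np.array(c['extrinsics'])@p)[:3]
E
python3 - <<'E'
from h import *
s=read_state();print({k:np.round(v,3) for k,v in s.items()})
for c in('top','side'):
    p,d=grab(c,c+'1.png');np.save(c+'.npy',d);print(c,np.round(imaging.calibration(c)['extrinsics'],2).tolist())
    for t in('supply','strip_left','strip_right','reset','amber','green','jar','flask','rack','beaker','vial','dish'):
        r=models.boxes_of(c,t)[:1]
        if r: u,v=r[0]['position'];print(c,t,round(r[0]['p'],2),int(u),int(v),np.round(world(c,d,u,v)))
E
```

```text
{'clock': np.float64(0.0), 'joints': array([-1.336,  0.131,  1.489, -0.   ,  1.523, -0.085]), 'dq': array([ 0.001,  0.001, -0.001, -0.   , -0.   ,  0.001]), 'effort': array([-1.0000e-03, -5.5985e+01, -4.9176e+01,  7.7000e-02,  3.6000e-02,
       -0.0000e+00]), 'tcp_pos': array([ 188.512, -569.042,  236.398]), 'ee_rot': array([-0.001,  0.987,  0.159, -0.   ]), 'ft_force': array([-0.223,  0.269,  0.27 ]), 'torque': array([-0.057, -0.031, -0.013]), 'finger_force': np.float64(0.0), 'width': np.float64(92.872)}
top [[-0.02, -0.99, 0.1, 417.57], [-1.0, 0.02, 0.03, 8.12], [-0.03, -0.1, -0.99, 1084.16], [0.0, 0.0, 0.0, 1.0]]
top supply 0.93 336 217 [512. -68.  74.]
top strip_left 0.92 339 215 [515. -76.  75.]
top strip_right 0.85 340 213 [519. -77.  81.]
top reset 0.41 347 228 [486. -92.  69.]
top amber 0.61 260 135 [678.  94. 170.]
top green 0.68 303 142 [662.   4. 171.]
top jar 0.71 436 161 [ 616. -273.  159.]
top flask 0.88 379 155 [ 652. -169.   77.]
top rack 0.55 243 252 [437. 142.  83.]
top beaker 0.81 299 270 [392.  19.   4.]
top vial 0.71 359 262 [ 409. -118.   60.]
top dish 0.61 405 286 [ 351. -231.    1.]
side [[0.98, -0.12, 0.16, 397.89], [-0.19, -0.62, 0.76, -709.27], [0.01, -0.78, -0.63, 685.75], [0.0, 0.0, 0.0, 1.0]]
side supply 0.86 274 299 [ 495. -207.   76.]
side strip_left 0.76 274 296 [ 496. -200.   74.]
side strip_right 0.81 273 301 [ 492. -215.   81.]
side reset 0.56 255 254 [481. -85.  68.]
side amber 0.69 330 154 [675.  92. 160.]
side green 0.61 345 202 [669. -37. 130.]
side jar 0.62 367 324 [ 609. -329.  138.]
side flask 0.89 362 262 [ 653. -189.  117.]
side rack 0.92 220 188 [435. 106.  91.]
side beaker 0.92 202 228 [387.  46.  36.]
side vial 0.62 217 283 [ 403. -134.   55.]
side dish 0.68 197 345 [ 357. -221.    3.]
```

```bash
python3 - <<'E'
from h import *
p=cv2.imread('pics/top1.png')[90:320,190:480]
cv2.imwrite('pics/c.png',cv2.resize(p,None,fx=2.6,fy=2.6,interpolation=2))
d=np.load('top.npy');c=imaging.calibration('top');K=c['K'];v,u=np.mgrid[:420,:560]
P=np.stack([(u-K[0,2])/K[0,0]*d,(v-K[1,2])/K[1,1]*d,d,d*0+1],-1)@np.array(c['extrinsics']).T
Z=P[...,2]
m=((Z>66)&(Z<92)&(P[...,0]>440)&(P[...,0]<600)&(P[...,1]<260)&(P[...,1]>-400)).astype(np.uint8)
n,l,st,_=cv2.connectedComponentsWithStats(m,connectivity=4)
i=1+st[1:,4].argmax();q=P[l==i][:,:2].astype(np.float32)
print(st[i],cv2.minAreaRect(q))
r=cv2.minAreaRect(q);b=cv2.boxPoints(r);print(b)
E
```

```text
[ 211  180  257   68 9840] ((515.4196166992188, -70.89297485351562), (570.4427490234375, 95.4395980834961), 80.40052795410156)
[[ 420.8046  -344.1628 ]
 [ 514.9078  -360.07828]
 [ 610.03467  202.37686]
 [ 515.93146  218.29233]]
```

View pics/c.png

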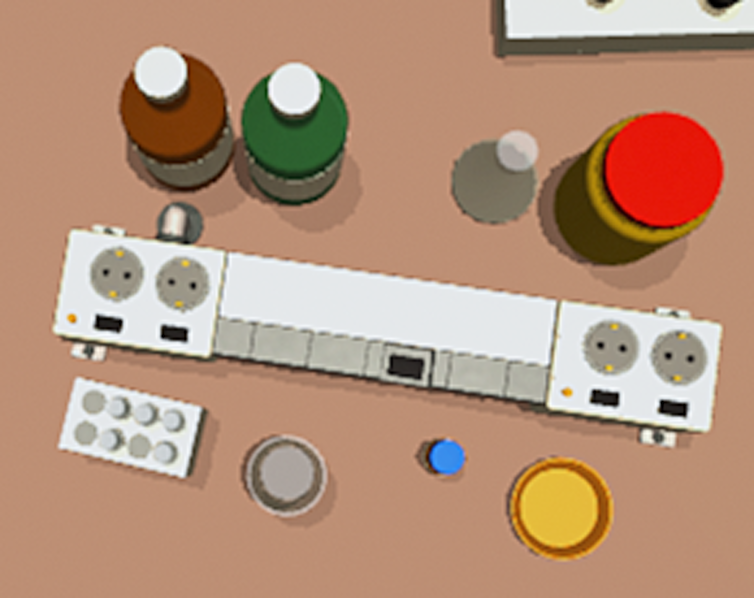

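The picture shows the notch with the black button at crop (408,365), which is roughly pixel (347,230) in the full frame. The unit's fitted outline matches its known size of 570 x 95 mm. The rack, beaker, vial and dish stand in front of the unit, and the bottles, flask and jar stand behind it. I'll move above the start point with the fingers closing on the way.

arm_command(deltas=[{"dp":[48.3,-48.6,3.6],"turn":[0,0,0.487],"fingers":0},{"dp":[48.3,-48.6,3.6],"turn":[0,0,0.487],"fingers":0},{"dp":[48.3,-48.6,3.6],"turn":[0,0,0.487],"fingers":0},{"dp":[48.3,-48.6,3.6],"turn":[0,0,0.487],"fingers":0},{"dp":[48.3,-48.6,3.6],"turn":[0,0,0.487],"fingers":0},{"dp":[48.3,-48.6,3.6],"turn":[0,0,0.487],"fingers":0},{"dp":[48.3,-48.6,3.6],"turn":[0,0,0.487],"fingers":0},{"dp":[48.3,-48.6,3.6],"turn":[0,0,0.487],"fingers":0},{"dp":[48.3,-48.6,3.6],"turn":[0,0,0.487],"fingers":0},{"dp":[48.3,-48.6,3.6],"turn":[0,0,0.487],"fingers":0}], squeeze=10)

```text
clock: 2.13
tcp_pos: [374.8, -195.4, 215.8]
ee_rot: [0.0, 0.996, -0.084, 0.001]
ft_force: [1.1, -0.4, 0.4]
width: 30.8
finger_force: 0.0
```

```bash
cat >> h.py <<'E'
from scipy.spatial.transform import Rotation as R
C=np.array([515.4,-70.9]);UX=np.array([.986,-.1668]);UY=np.array([.1668,.986])
def Rm(s): return R.from_quat(np.roll(s['ee_rot'],-1)).as_matrix()
def st(x=None,y=None,z=None):
    s=read_state();p=np.array(s['tcp_pos']);r=p[:2]-C;u=np.array([r@UX,r@UY,p[2]-19])
    M=Rm(s);f=np.array(s['ft_force'])
    print('t%.2f unit tip'%s['clock'],np.round(u,1),'F',np.round(f,1),'w',round(float(s['width']),1),'M',np.round(M,3).tolist())
    if x is not None:
        w=np.r_[C+x*UX+y*UY,z+19];print('dp cm',np.round(M.T@(w-p)/10,2))
        Rt=np.c_[np.r_[UX,0],np.r_[-UY,0],[0,0,-1]];print('turn',np.round(R.from_matrix(M.T@Rt).as_rotvec(),4))
E
python3 -c "
from h import *
st(-40,110,130)"
```

```text
t2.13 unit tip [-117.9 -146.2  196.8] F [ 1.1 -0.4  0.4] w 30.8 M [[0.986, -0.167, 0.001], [-0.167, -0.986, -0.001], [0.001, 0.0, -1.0]]
dp cm [  7.78 -25.62   6.68]
turn [ 0.0004 -0.001  -0.    ]
```

arm_command(deltas=[{"dp":[7.8,-25.6,5],"turn":[0,0,0],"fingers":0},{"dp":[7.8,-25.6,5],"turn":[0,0,0],"fingers":0},{"dp":[7.8,-25.6,5],"turn":[0,0,0],"fingers":0},{"dp":[7.8,-25.6,5],"turn":[0,0,0],"fingers":0},{"dp":[7.8,-25.6,5],"turn":[0,0,0],"fingers":0},{"dp":[7.8,-25.6,5],"turn":[0,0,0],"fingers":0},{"dp":[7.8,-25.6,5],"turn":[0,0,0],"fingers":0},{"dp":[7.8,-25.6,5],"turn":[0,0,0],"fingers":0},{"dp":[7.8,-25.6,5],"turn":[0,0,0],"fingers":0},{"dp":[7.8,-25.6,5],"turn":[0,0,0],"fingers":0}])

```text
clock: 2.97
tcp_pos: [493.6, 41.8, 165.7]
ee_rot: [0.0, 0.997, -0.083, -0.0]
ft_force: [-0.0, -0.8, -0.3]
width: -0.0
finger_force: 0.0
```

```bash
python3 - <<'E'
from h import *
st(-40,110,80)
p,d=grab('wrist');c=imaging.calibration('wrist');K=c['K'];s=read_state()
T=np.eye(4);T[:3,:3]=Rm(s);T[:3,3]=s['tcp_pos'];E=T@np.array(c['mount'])
v,u=np.mgrid[:420,:560]
P=np.stack([(u-K[0,2])/K[0,0]*d,(v-K[1,2])/K[1,1]*d,d,d*0+1],-1)@E.T
r=P[...,:2]-C;ux=r@UX;uy=r@UY;Z=P[...,2];ok=d>0
for y0 in range(-60,150,15):
    m=ok&(abs(uy-y0)<2)&(Z>71)&(Z<80)&(ux<0)&(ux>-70)
    if m.sum()>5: print(y0,m.sum(),'front x',round(ux[m].min(),1),'z',round(np.median(Z[m]),1))
m=ok&(abs(ux+18)<3)&(Z<66)&(Z>50)&(abs(uy)<120)
if m.any(): print('notch floor y',np.percentile(uy[m],[1,50,99]))
cv2.imwrite('pics/w1.png',p[:,:,::-1])
E
```

```text
t2.97 unit tip [-40.3 107.5 146.7] F [-0.  -0.8 -0.3] w -0.0 M [[0.986, -0.166, -0.0], [-0.166, -0.986, -0.0], [-0.0, 0.001, -1.0]]
dp cm [ 0.03 -0.25  6.67]
turn [0.0005 0.0002 0.0008]
-60 323 front x -43.8 z 75.9
-45 247 front x -43.7 z 74.9
-30 90 front x -11.6 z 75.7
-15 89 front x -11.5 z 75.7
0 296 front x -43.3 z 75.7
15 304 front x -43.4 z 75.6
30 307 front x -43.3 z 75.6
45 306 front x -43.2 z 75.7
60 307 front x -43.8 z 75.6
75 312 front x -43.4 z 75.6
90 306 front x -43.3 z 75.5
105 284 front x -43.1 z 75.5
120 310 front x -43.2 z 75.5
135 310 front x -43.3 z 75.5
notch floor y [-46.97157974 -29.68124384  -9.46116227]
```

View pics/w1.png

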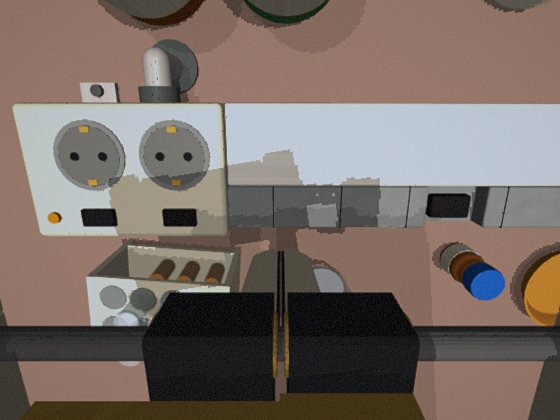

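The wrist view shows the notch and button at (448,205). The strip's front edge is level and parallel to the fitted axis, and the closed fingers are at about (281,270). The notch middle is near unit y = -28, to be confirmed by touch. Next I'll lower to just above the strip.

arm_command(deltas=[{"dp":[0.1,-0.3,3.5],"turn":[0,0,0],"fingers":0},{"dp":[0.1,-0.3,5.5],"turn":[0,0,0],"fingers":0},{"dp":[0.1,-0.3,6.5],"turn":[0,0,0],"fingers":0},{"dp":[0.1,-0.3,6.7],"turn":[0,0,0],"fingers":0},{"dp":[0.1,-0.3,6.8],"turn":[0,0,0],"fingers":0},{"dp":[0.1,-0.3,6.8],"turn":[0,0,0],"fingers":0},{"dp":[0.1,-0.3,6.8],"turn":[0,0,0],"fingers":0}])

```text
clock: 3.6
tcp_pos: [496.5, 44.7, 99.2]
ee_rot: [-0.0, 0.996, -0.084, 0.001]
ft_force: [0.0, -0.5, -0.2]
width: 0.4
finger_force: 0.0
```

```bash
python3 -c "
from h import *
st(-39,110,76)"
```

```text
t3.60 unit tip [-38.  110.8  80.2] F [ 0.  -0.5 -0.2] w 0.4 M [[0.986, -0.167, 0.003], [-0.167, -0.986, -0.0], [0.003, -0.0, -1.0]]
dp cm [-0.1   0.08  0.42]
turn [-0.0004 -0.0026 -0.0001]
```

arm_command(deltas=[{"dp":[-0.15,0,0.1],"turn":[0,0,0],"fingers":0},{"dp":[-0.15,0,0.2],"turn":[0,0,0],"fingers":0},{"dp":[-0.15,0,0.28],"turn":[0,0,0],"fingers":0},{"dp":[-0.15,0,0.34],"turn":[0,0,0],"fingers":0},{"dp":[-0.15,0,0.4],"turn":[0,0,0],"fingers":0},{"dp":[-0.15,0,0.4],"turn":[0,0,0],"fingers":0}])

```text
clock: 4.1
tcp_pos: [494.2, 45.3, 95.0]
ee_rot: [0.0, 0.997, -0.083, 0.0]
ft_force: [-5.8, 0.0, 11.6]
width: 0.5
finger_force: 6.1
```

```bash
python3 -c "
from h import *
st(-39,110,76)"
```

```text
t4.10 unit tip [-40.3 111.1  76. ] F [-5.8  0.  11.6] w 0.5 M [[0.986, -0.166, 0.001], [-0.166, -0.986, -0.0], [0.001, -0.0, -1.0]]
dp cm [0.13 0.11 0.  ]
turn [-0.     -0.0006  0.0006]
```

Contact is confirmed at 11.6 N, so I'll ease off a little and begin the sweep.

arm_command(deltas=[{"dp":[0,0,-0.03],"turn":[0,0,0],"fingers":0},{"dp":[0,0.2,-0.03],"turn":[0,0,0],"fingers":0},{"dp":[0,0.5,-0.03],"turn":[0,0,0],"fingers":0},{"dp":[0,0.8,-0.03],"turn":[0,0,0],"fingers":0},{"dp":[0,1.1,-0.03],"turn":[0,0,0],"fingers":0},{"dp":[0,1.4,-0.03],"turn":[0,0,0],"fingers":0},{"dp":[0,1.7,-0.03],"turn":[0,0,0],"fingers":0},{"dp":[0,2.0,-0.03],"turn":[0,0,0],"fingers":0}])

```text
clock: 4.77
tcp_pos: [491.6, 26.2, 95.0]
ee_rot: [-0.001, 0.997, -0.083, 0.001]
ft_force: [0.5, 4.1, 5.2]
width: 0.4
finger_force: 2.7
```

```bash
python3 -c "
from h import *
st(-40,90,76)"
```

```text
t4.77 unit tip [-39.6  91.8  76. ] F [0.5 4.1 5.2] w 0.4 M [[0.986, -0.166, 0.003], [-0.166, -0.986, 0.001], [0.002, -0.002, -1.0]]
dp cm [-0.04  0.18  0.  ]
turn [-0.0016 -0.0024  0.0007]
```

arm_command(deltas=[{"dp":[0,0.4,0],"turn":[0,0,0],"fingers":0},{"dp":[0,0.8,0],"turn":[0,0,0],"fingers":0},{"dp":[0,1.2,0],"turn":[0,0,0],"fingers":0},{"dp":[0,1.6,0],"turn":[0,0,0],"fingers":0},{"dp":[0,2.0,0],"turn":[0,0,0],"fingers":0},{"dp":[0,2.4,0],"turn":[0,0,0],"fingers":0},{"dp":[0,2.8,0],"turn":[0,0,0],"fingers":0},{"dp":[0,3.2,0],"turn":[0,0,0],"fingers":0},{"dp":[0,3.6,0],"turn":[0,0,0],"fingers":0},{"dp":[0,4.0,0],"turn":[0,0,0],"fingers":0}])

```text
clock: 5.6
tcp_pos: [485.0, -13.4, 95.1]
ee_rot: [-0.001, 0.997, -0.083, 0.001]
ft_force: [1.1, 4.6, 6.0]
width: 0.8
finger_force: 2.9
```

```bash
python3 -c "
from h import *
st(-40,50,76)"
```

```text
t5.60 unit tip [-39.6  51.6  76.1] F [1.1 4.6 6. ] w 0.8 M [[0.986, -0.166, 0.003], [-0.166, -0.986, 0.001], [0.002, -0.001, -1.0]]
dp cm [-0.04  0.16  0.  ]
turn [-0.0015 -0.0024  0.0007]
```

arm_command(deltas=[{"dp":[0,0.4,0],"turn":[0,0,0],"fingers":0},{"dp":[0,0.8,0],"turn":[0,0,0],"fingers":0},{"dp":[0,1.2,0],"turn":[0,0,0],"fingers":0},{"dp":[0,1.6,0],"turn":[0,0,0],"fingers":0},{"dp":[0,2.0,0],"turn":[0,0,0],"fingers":0},{"dp":[0,2.4,0],"turn":[0,0,0],"fingers":0},{"dp":[0,2.8,0],"turn":[0,0,0],"fingers":0},{"dp":[0,3.2,0],"turn":[0,0,0],"fingers":0},{"dp":[0,3.6,0],"turn":[0,0,0],"fingers":0},{"dp":[0,4.0,0],"turn":[0,0,0],"fingers":0}])

```text
clock: 6.43
tcp_pos: [478.4, -52.8, 95.1]
ee_rot: [-0.001, 0.997, -0.083, 0.001]
ft_force: [0.6, 4.4, 5.5]
width: 0.4
finger_force: 3.0
```

```bash
python3 -c "
from h import *
st(-40,-10,76)"
```

```text
t6.43 unit tip [-39.5  11.6  76.1] F [0.6 4.4 5.5] w 0.4 M [[0.986, -0.166, 0.003], [-0.166, -0.986, 0.001], [0.003, -0.001, -1.0]]
dp cm [-0.05  2.16  0.  ]
turn [-0.0014 -0.0025  0.0007]
```

arm_command(deltas=[{"dp":[0,0.3,0],"turn":[0,0,0],"fingers":0},{"dp":[0,0.6,0],"turn":[0,0,0],"fingers":0},{"dp":[0,0.9,0],"turn":[0,0,0],"fingers":0},{"dp":[0,1.2,0],"turn":[0,0,0],"fingers":0},{"dp":[0,1.5,0],"turn":[0,0,0],"fingers":0},{"dp":[0,1.8,0],"turn":[0,0,0],"fingers":0},{"dp":[0,2.1,0],"turn":[0,0,0],"fingers":0},{"dp":[0,2.4,0],"turn":[0,0,0],"fingers":0}])

```text
clock: 7.1
tcp_pos: [472.9, -77.3, 93.7]
ee_rot: [0.0, 0.997, -0.083, -0.0]
ft_force: [-0.6, 0.9, -0.6]
width: 0.4
finger_force: 0.0
```

```bash
python3 -c "
from h import *
st(-40,-28,76)"
```

```text
t7.10 unit tip [-40.8 -13.4  74.7] F [-0.6  0.9 -0.6] w 0.4 M [[0.986, -0.166, -0.001], [-0.166, -0.986, -0.0], [-0.0, 0.0, -1.0]]
dp cm [ 0.08  1.46 -0.13]
turn [0.0003 0.0005 0.0006]
```

The downward force dropped from 5.5 N to 0 and the tip fell 1.4 mm at y ≈ -13, so touch has found the notch. One close look will let me centre the fingers.

```bash
python3 - <<'E'
from h import *
s=read_state();p,d=grab('wrist','w2.png');c=imaging.calibration('wrist');K=c['K']
T=np.eye(4);T[:3,:3]=Rm(s);T[:3,3]=s['tcp_pos'];E=T@np.array(c['mount'])
v,u=np.mgrid[:420,:560]
P=np.stack([(u-K[0,2])/K[0,0]*d,(v-K[1,2])/K[1,1]*d,d,d*0+1],-1)@E.T
r=P[...,:2]-C;ux=r@UX;uy=r@UY;Z=P[...,2]
for x0 in (-16,-20,-25,-30,-35):
    m=(d>0)&(abs(ux-x0)<1.2)&(abs(uy+28)<45)
    o=np.argsort(uy[m]);y=uy[m][o];z=Z[m][o]
    b=[(int(k),round(float(np.median(z[(y>=k)&(y<k+3)])))) for k in range(-72,18,3) if ((y>=k)&(y<k+3)).any()]
    print(x0,b)
E
```

```text
-16 [(-72, 76), (-69, 77), (-66, 76), (-63, 76), (-60, 76), (-57, 76), (-54, 76), (-51, 76), (-48, 74), (-45, 182), (-42, 182), (-39, 182), (-36, 183), (-33, 183), (-30, 182), (-27, 182), (-24, 182), (-21, 182), (-18, 182), (-15, 179), (-12, 182), (-9, 182), (-6, 182), (-3, 182), (0, 182), (3, 182), (6, 182), (9, 182), (12, 182), (15, 76)]
-20 [(-72, 75), (-69, 75), (-66, 75), (-63, 75), (-60, 76), (-57, 76), (-54, 75), (-51, 75), (-48, 70), (-45, 60), (-42, 183), (-39, 67), (-36, 64), (-33, 63), (-30, 182), (-27, 62), (-24, 181), (-21, 63), (-18, 121), (-15, 178), (-12, 182), (-9, 182), (-6, 182), (-3, 182), (0, 182), (3, 182), (6, 182), (9, 182), (12, 182), (15, 76)]
-25 [(-72, 75), (-69, 76), (-66, 76), (-63, 76), (-60, 76), (-57, 75), (-54, 76), (-51, 75), (-48, 72), (-45, 59), (-42, 59), (-39, 67), (-36, 67), (-33, 68), (-30, 67), (-27, 67), (-24, 68), (-21, 67), (-18, 67), (-15, 68), (-12, 67), (-9, 60), (-6, 59), (-3, 75), (0, 75), (3, 75), (6, 75), (9, 76), (12, 75), (15, 75)]
-30 [(-72, 75), (-69, 76), (-66, 76), (-63, 76), (-60, 76), (-57, 75), (-54, 76), (-51, 75), (-48, 71), (-45, 59), (-42, 60), (-39, 67), (-36, 67), (-33, 68), (-30, 104), (-27, 102), (-24, 100), (-21, 99), (-18, 105), (-15, 109), (-12, 99), (-9, 99), (-6, 100), (-3, 101), (0, 107), (3, 76), (6, 75), (9, 75), (12, 75), (15, 75)]
-35 [(-72, 76), (-69, 75), (-66, 76), (-63, 75), (-60, 75), (-57, 76), (-54, 75), (-51, 75), (-48, 72), (-45, 59), (-42, 59), (-39, 67), (-36, 67), (-33, 67), (-30, 67), (-27, 67), (-24, 68), (-21, 67), (-18, 68), (-15, 99), (-9, 60), (-6, 59), (-3, 60), (0, 75), (3, 76), (6, 75), (9, 75), (12, 75), (15, 75)]
```

View pics/w2.png

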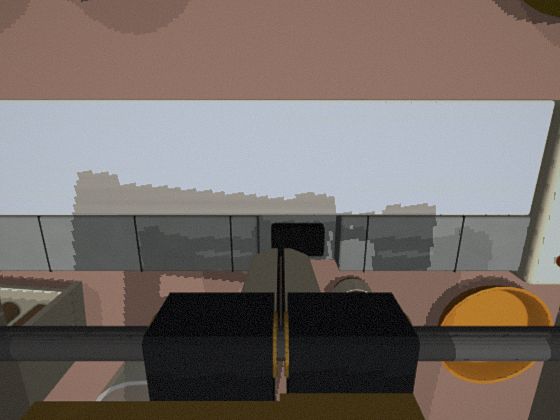

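The picture shows the button at (298,238), just to the right of the fingertips. Depth puts its middle, and the notch's, at y ≈ -24.5. I'll centre the fingers in the notch above the button, then go down to its top.

arm_command(deltas=[{"dp":[0,0.4,0],"turn":[0,0,0],"fingers":0},{"dp":[0.3,0.8,0],"turn":[0,0,0],"fingers":0},{"dp":[0.6,1.1,0],"turn":[0,0,0],"fingers":0},{"dp":[1.0,1.1,0.1],"turn":[0,0,0],"fingers":0},{"dp":[1.0,1.1,0.3],"turn":[0,0,0],"fingers":0},{"dp":[1.0,1.1,0.45],"turn":[0,0,0],"fingers":0},{"dp":[1.0,1.1,0.45],"turn":[0,0,0],"fingers":0}])

```text
clock: 7.73
tcp_pos: [480.8, -89.3, 88.7]
ee_rot: [-0.0, 0.997, -0.083, -0.001]
ft_force: [-0.2, -0.3, 0.5]
width: 0.5
finger_force: 0.0
```

```bash
python3 -c "
from h import *
st(-31,-24.5,62)"
```

```text
t7.73 unit tip [-31.  -23.9  69.7] F [-0.2 -0.3  0.5] w 0.5 M [[0.986, -0.166, -0.001], [-0.166, -0.986, 0.0], [-0.001, -0.0, -1.0]]
dp cm [0.   0.06 0.77]
turn [-0.0002  0.0012  0.0005]
```

arm_command(deltas=[{"dp":[0,0.05,0.15],"turn":[0,0,0],"fingers":0},{"dp":[0,0.05,0.3],"turn":[0,0,0],"fingers":0},{"dp":[0,0.05,0.45],"turn":[0,0,0],"fingers":0},{"dp":[0,0.05,0.6],"turn":[0,0,0],"fingers":0},{"dp":[0,0.05,0.7],"turn":[0,0,0],"fingers":0},{"dp":[0,0.05,0.77],"turn":[0,0,0],"fingers":0},{"dp":[0,0.05,0.8],"turn":[0,0,0],"fingers":0},{"dp":[0,0.05,0.8],"turn":[0,0,0],"fingers":0}])

```text
clock: 8.4
tcp_pos: [481.2, -89.9, 81.4]
ee_rot: [-0.0, 0.997, -0.083, 0.0]
ft_force: [-2.4, 0.7, 4.0]
width: 0.7
finger_force: 2.0
```

```bash
python3 -c "
from h import *
st(-31,-24.5,62)"
```

```text
t8.40 unit tip [-30.6 -24.5  62.4] F [-2.4  0.7  4. ] w 0.7 M [[0.986, -0.166, 0.0], [-0.166, -0.986, 0.0], [0.0, -0.0, -1.0]]
dp cm [-0.04  0.    0.04]
turn [-0.     -0.      0.0005]
```

Only friction so far (4 N), so it isn't bottomed out yet. I'll press further until the force rises at the stop.

arm_command(deltas=[{"dp":[0,0,0.03],"turn":[0,0,0],"fingers":0},{"dp":[0,0,0.06],"turn":[0,0,0],"fingers":0},{"dp":[0,0,0.09],"turn":[0,0,0],"fingers":0},{"dp":[0,0,0.09],"turn":[0,0,0],"fingers":0}])

```text
clock: 8.73
tcp_pos: [481.2, -90.0, 81.0]
ee_rot: [-0.0, 0.997, -0.083, -0.0]
ft_force: [-3.9, 1.5, 10.2]
width: 0.7
finger_force: 4.9
```

```bash
python3 -c "
from h import *
st(-31,-24.5,62)"
```

```text
t8.73 unit tip [-30.6 -24.5  62. ] F [-3.9  1.5 10.2] w 0.7 M [[0.986, -0.166, -0.0], [-0.166, -0.986, 0.0], [-0.0, -0.0, -1.0]]
dp cm [-0.04 -0.    0.  ]
turn [-0.      0.      0.0004]
```

arm_command(deltas=[{"dp":[0,0,0.03],"turn":[0,0,0],"fingers":0},{"dp":[0,0,0.06],"turn":[0,0,0],"fingers":0},{"dp":[0,0,0.06],"turn":[0,0,0],"fingers":0}])

```text
clock: 8.98
tcp_pos: [481.2, -90.0, 81.0]
ee_rot: [0.0, 0.997, -0.083, 0.0]
ft_force: [-7.7, 1.8, 15.7]
width: 0.5
finger_force: 7.6
```

The force rose to 15.7 N with no further movement, so the button is on its stop. I'll lift straight up, clear of everything.

arm_command(deltas=[{"dp":[0,0,-0.5],"turn":[0,0,0],"fingers":0},{"dp":[0,0,-2],"turn":[0,0,0],"fingers":0},{"dp":[0,0,-5],"turn":[0,0,0],"fingers":0},{"dp":[0,0,-8],"turn":[0,0,0],"fingers":0},{"dp":[0,0,-11],"turn":[0,0,0],"fingers":0},{"dp":[-3,0,-13],"turn":[0,0,0],"fingers":0},{"dp":[-3,0,-13],"turn":[0,0,0],"fingers":0},{"dp":[-3,0,-13],"turn":[0,0,0],"fingers":0},{"dp":[-3,0,-13],"turn":[0,0,0],"fingers":0}])

```text
clock: 9.73
tcp_pos: [451.6, -85.0, 209.2]
ee_rot: [0.0, 0.997, -0.084, 0.0]
ft_force: [-1.0, 0.6, 0.5]
width: 0.7
finger_force: 0.0
```

```bash
python3 - <<'E'
from h import *
st()
s=read_state();p,d=grab('wrist','w3.png');c=imaging.calibration('wrist');K=c['K']
T=np.eye(4);T[:3,:3]=Rm(s);T[:3,3]=s['tcp_pos'];E=T@np.array(c['mount'])
v,u=np.mgrid[:420,:560]
P=np.stack([(u-K[0,2])/K[0,0]*d,(v-K[1,2])/K[1,1]*d,d,d*0+1],-1)@E.T
r=P[...,:2]-C;ux=r@UX;uy=r@UY;Z=P[...,2]
m=(d>0)&(abs(ux+30)<5)&(abs(uy+24.5)<10);print('button z',np.median(Z[m]))
m=(d>0)&(abs(ux+30)<5)&(abs(uy-25)<10);print('strip z',np.median(Z[m]))
E
```

```text
t9.73 unit tip [-60.5 -24.5 190.2] F [-1.   0.6  0.5] w 0.7 M [[0.986, -0.167, 0.0], [-0.167, -0.986, -0.0], [0.0, -0.0, -1.0]]
button z 297.62620306723545
strip z 290.59539795682946
```

View pics/w3.png

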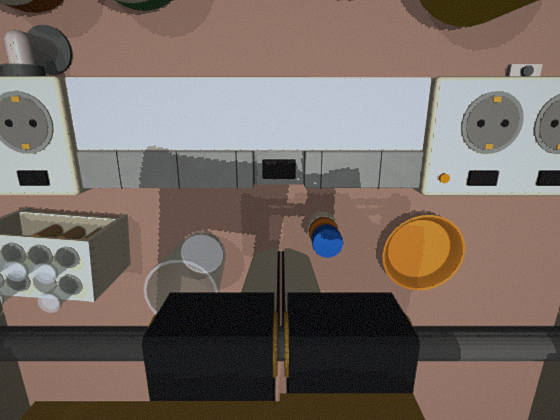

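The picture shows the button low in the notch at (279,169), with the beaker, vial, dish and rack all standing. The depth median picked up the gripper, so I'll mask that out and check the button height again.

```bash
python3 - <<'E'
from h import *
s=read_state();p,d=grab('wrist');c=imaging.calibration('wrist');K=c['K']
T=np.eye(4);T[:3,:3]=Rm(s);T[:3,3]=s['tcp_pos'];E=T@np.array(c['mount'])
v,u=np.mgrid[:420,:560]
P=np.stack([(u-K[0,2])/K[0,0]*d,(v-K[1,2])/K[1,1]*d,d,d*0+1],-1)@E.T
r=P[...,:2]-C;ux=r@UX;uy=r@UY;Z=P[...,2]
for y in(-24.5,25):
    m=(d>0)&(abs(ux+30)<5)&(abs(uy-y)<10)&(Z<100);print(m.sum(),np.median(Z[m]))
E
```

```text
258 61.37151891392395
273 75.38492843467503
```

The button top is 14.0 mm below the strip, which is exactly fully home (62 against 76).

```bash
python3 -c "
from h import *
print(manip.close_job())"
```

```text
the job is handed in; nothing more can be done
None
```

The job is handed in: a gentle fingertip sweep from the strip's left end found the notch, the reset button is fully home and staying in, and the arm finished clear with no signs of anything disturbed.

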